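Wedge a pressure transmitter tight in its bench fixture

ROBOT

A 6-joint arm with a two-finger parallel gripper is mounted at the origin on the work surface. World frame = base frame: x ahead of the robot, y to its left, z up, the work surface at z = 0. Lengths are in m, angles in rad, forces in N, time in s.
With the tool pointing down it reaches from about 0.35 to 0.975 m from the base axis. Payload 7.1 kg.
Tool frame: the origin (TCP) lies midway between the tips of the shut fingers; the grasp point (between the pads) lies 19 mm behind it; z points along the fingers, x is the direction in which the jaws open and shut, and the axes are right-handed (so a half turn about z gives the same grasp; the last joint's range is limited). The gripper opens to 88 mm and grips with 3 to 60 N. Pads are 20 mm wide; open, the fingers measure 115 mm over their backs; the gripper's body (75 mm by 178 mm) begins 61 mm behind the grasp point.
Start: joints at [1.112, 0.423, 1.63, -0, 1.089, -0.019], TCP at [0.266, 0.566, 0.223] pointing down, gripper open.
Joint ranges: [-3, 3], [-0.9, 2.11], [0.09, 2.58], [-1.31, 4.45], [0.11, 2.69], [-2.54, 2.54]. Speed limits (rad/s): [2.39, 2.39, 3.01, 3.14, 3.14, 3.14].

INTERFACE

Orientations are given as a unit quaternion [w, x, y, z].
In Python, from station import move_pose, movel, movej, command_gripper, wait, inverse_kinematics, read_camera, camera_info, MotionError, job_done, get_time, get_joint_pos, get_qvel, get_effort, get_tcp_pos, get_ee_rot, get_ft_force, get_ft_torque, get_grip_width gives the robot as it stands. Calls block until the motion is done:
- move_pose(position, orientation): joint-space move of the TCP to a pose.
- movel(position, frame=None, v=0.15, until_force=None): straight line of the TCP; frame=None keeps the orientation; v is the mean speed in m/s. With until_force (N) it stops when the force on the tool has changed by that much, and returns True; else False.
- movej(angles): joint-space move.
- command_gripper(opening): opening from 0.0 (shut) to 1.0 (fully open); the grip force is fixed at half the most; returns when the fingers have stopped.
- wait(seconds).
- inverse_kinematics(position, orientation): joint angles nearest the present ones, or None.
- read_camera(name): name is "scene" or "side" or "wrist"; returns the picture (400x640x3 uint8, red, green, blue); there is no depth.
- camera_info(name): a dict with "intrinsics" (3x3 intrinsics, pixels), "T" (4x4, takes a point from camera to world coordinates); the wrist camera has in their place "tool_from_camera" (4x4, takes a point from camera to tool coordinates, whose origin is the TCP and whose axes are the tool frame's). Camera axes: x right, y up, looking along -z (the intrinsics and any distortion apply to the point x, -y, -z); pixel columns grow to the right and rows downward; lengths in m; the calibration is good to about 2 mm. A picture is of the moment at which its call begins: read the wrist's pose just before it. camera_info takes no time and is no camera call.
A pose or a line that the arm cannot do raises MotionError and nothing moves.
- job_done(): hands the job in, once; it reports no verdict.
Readings, each from a call of its own:
- get_time(): time.
- get_joint_pos(): joint angles.
- get_qvel(): joint speeds.
- get_effort(): joint torques, N m.
- get_tcp_pos(): TCP position.
- get_ee_rot(): TCP orientation.
- get_ft_force(): force on the tool from outside, world axes, zero at the start.
- get_ft_torque(): the same for the moment, N m.
- get_grip_width(): opening from 0.0 (shut) to 1.0 (fully open).
Only numpy, scipy, OpenCV 4.12 (cv2) and the standard library are available. Lean on these libraries where they do the work, as an engineer would, in place of code of your own. Each camera call takes 0.05 s, during which the arm holds its last target.

TASK

Take the mallet by its handle and tap the wooden wedge into the fixture with separate blows until it goes no further and holds the transmitter tight against the far stop; draw the mallet back and give the tight wedge one last blow to prove it. Then lay the mallet flat on the desk, clear of the fixture. Touch the wedge and the transmitter only with the mallet, keep the transmitter upright, and leave the screwdriver and the spare cap where they are.

Things in the scene. Friction and masses are not known exactly. Their poses are not given: they have to be found in the camera images.
- fixture: Fixed aluminium base plate, 10 mm thick, on the desk. Origin: on the desk under its working area. The wedge is driven along its +y. Along its +x, from the robot's side, stand keeper, wedge, transmitter, far stop. Plate: x -95 to +85, y -45 to +75 mm, plus a tongue (x -54 to +2) to y = -126 under the wedge. A shoulder at y = +41.5 mm keeps the transmitter from sliding on. Yaw varies.
- keeper: Fixed aluminium block on the plate, top 58 mm above the desk; its face toward +x is sloped 1 in 6 (x = y/6 in its frame) and about 84 mm long, from y = -42 to +42 mm. Origin: on the plate's top, mid-length of that face. Axes as the fixture's. Its place along fixture x varies by several mm, so the depth at which the wedge is tight varies by some 36 mm and must be felt.
- far_stop: Fixed aluminium stop on the plate beyond the transmitter, 80 mm long, 45 mm high. Origin: on the plate's top, mid-length of the face (toward -x, at fixture x = +60 mm) that the transmitter is pressed on. Axes as the fixture's.
- wedge_center (a point): Loose wooden wedge, 0.12 kg, 120 mm long (y), 44 mm high, 12 mm thick at the thin end (+y), 32 mm at the thick end; flat side to +x, sloped side to the keeper. This point: half-way up, mid-length. Starts loose in the gap; becomes tight 30 to 85 mm farther along fixture +y, its thick end then still standing out at least 20 mm from the keeper.
- wedge_butt (a point): Centre of the wedge's thick end face (32 wide, 44 high, facing its -y), to be struck; 32 mm above the desk. The wedge slides freely at first, then shoves the transmitter across (about 5 to 12 N on the wedge), and only when that meets the far stop does resistance climb steeply: a blow that ends in 20 to 30 N of push seats it. It does not spring back.
- transmitter: Pressure transmitter, 1.3 kg, loose on the plate: steel flange block 70 (x) x 80 (y) x 45 mm with a neck and a round housing above (146 mm high in all, housing 110 mm long along x, 82 mm across). Origin: centre of the block's underside. Starts 0.5 to 3 mm short of the far stop.
- hammer_grip (a point): Soft-faced mallet, 0.4 kg, lying flat on the desk. This point: centre of its wooden handle 55 mm behind the head's middle, 18 mm above the desk as it lies; handle there 22 mm wide (y), 24 mm high, gripped from above. Axes: +x toward the head, y the striking axis, z up. Wood runs 17 to 115 mm behind the head's middle, then a rubber end 30 wide, 36 high to 195 mm.
- hammer_head (a point): Middle of the mallet's head, 18 mm above the desk as it lies: 36 mm high, 34 mm wide along x; round plastic striking faces, 36 mm in diameter, at y = +40 and -40 mm. Axes as at the grip.
- driver_center (a point): Bystander: large flat screwdriver with a black handle, 210 mm long along its x, 24 mm thick, lying beside the mallet (the two may swap places). This point: half-way up, near its middle.
- cap_center (a point): Bystander: spare round housing cap, 82 mm in diameter, 22 mm high, lying left of the fixture. This point: its centre.

How it is judged:
By the outcome, as a careful person would: the job done as asked, in the order asked, and still so for the second after the job is handed in, with the robot touching nothing.
It also fails if it takes over 48 s, if anything falls off the work surface, if the arm or the gripper's body presses on something with over 40 N, if the wrist force passes 120 N, or if a joint passes its speed limit or range.

## Working session

There is one attempt and no reset: what is moved stays moved. The work goes in short steps, each a Python script; the robot and the scene stay as the last script left them, time stands still between calls to the robot, and variables do not carry over. Pictures are saved under pics/ and viewed, and the job is handed in when it is done.

```bash
ls; mkdir -p pics; python3 - <<'E'
from station import *
import cv2, numpy as np
for n in ["scene","side","wrist"]:
    im=read_camera(n); cv2.imwrite(f"pics/a_{n}.png",im[:,:,::-1])
    i=camera_info(n); print(n,{k:np.round(np.array(v),4).tolist() if not isinstance(v,str) else v for k,v in i.items()})
print(get_time(),get_tcp_pos(),get_ee_rot(),get_ft_force(),get_grip_width())
E
```

```text
pics
scene {'intrinsics': [[421.5088, 0.0, 326.6021], [0.0, 421.5088, 206.7176], [0.0, 0.0, 1.0]], 'T': [[-0.4412, -0.6867, 0.5777, 1.1895], [0.8974, -0.3424, 0.2783, 0.2609], [0.0067, 0.6412, 0.7674, 0.9076], [0.0, 0.0, 0.0, 1.0]]}
side {'intrinsics': [[466.7596, 0.0, 326.1711], [0.0, 466.7596, 203.5285], [0.0, 0.0, 1.0]], 'T': [[0.8727, 0.3754, -0.3124, 0.1352], [-0.4883, 0.6783, -0.549, -0.7405], [0.0058, 0.6316, 0.7752, 1.061], [0.0, 0.0, 0.0, 1.0]]}
wrist {'intrinsics': [[329.9959, 0.0, 313.3841], [0.0, 329.9959, 199.2805], [0.0, 0.0, 1.0]], 'tool_from_camera': [[1.0, -0.0005, -0.0001, 0.0007], [-0.0005, -0.9595, -0.2817, -0.0772], [0.0, 0.2817, -0.9595, -0.1612], [0.0, 0.0, 0.0, 1.0]]}
0.15 [0.26589024 0.56516032 0.22211837] [ 2.98437074e-04  8.44323854e-01  5.35832903e-01 -4.89561266e-04] [-0.23905657 -0.23934744 -1.57471984] 1.0000525433296334
```

View pics/a_scene.png

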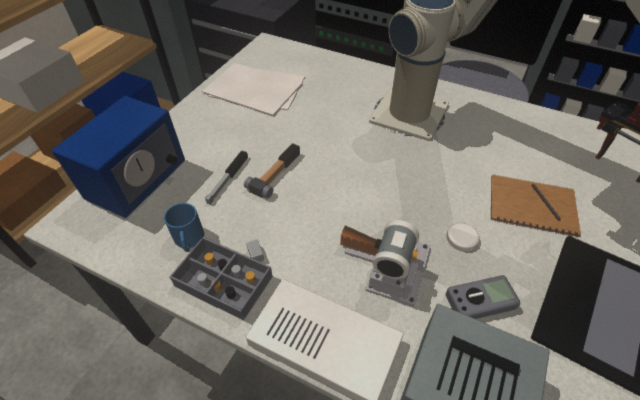

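View pics/a_side.png

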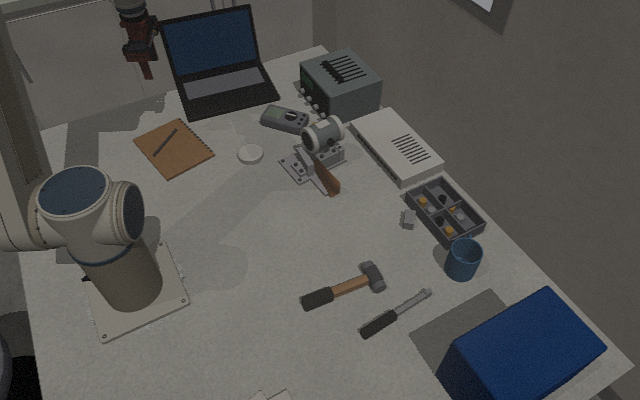

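View pics/a_wrist.png

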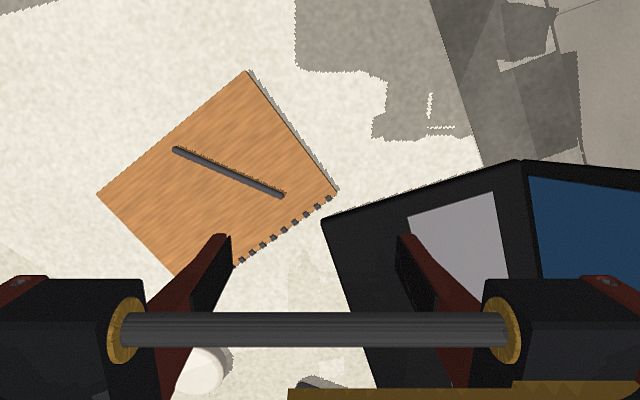

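The scene view shows the mallet with its head near (259,187), the driver to its left at (227,177), the wedge butt near (343,240) and the cap at (463,237). The side view shows the mallet head near (374,276) and the wedge at (327,178). I'll zoom in for exact pixels.

```bash
python3 - <<'E'
import cv2
def crop(n,x,y,w,h,o):
    im=cv2.imread(f"pics/a_{n}.png")[y:y+h,x:x+w]
    f=min(800/w,600/h); cv2.imwrite(f"pics/{o}.png",cv2.convertScaleAbs(cv2.resize(im,None,fx=f,fy=f,interpolation=cv2.INTER_CUBIC),alpha=1.3)); print(o,f)
crop("scene",200,130,120,90,"b1"); crop("scene",330,210,120,90,"b2")
crop("side",290,250,120,90,"b3"); crop("side",270,110,100,75,"b4")
E
```

```text
b1 6.666666666666667
b2 6.666666666666667
b3 6.666666666666667
b4 8.0
```

View pics/b1.png

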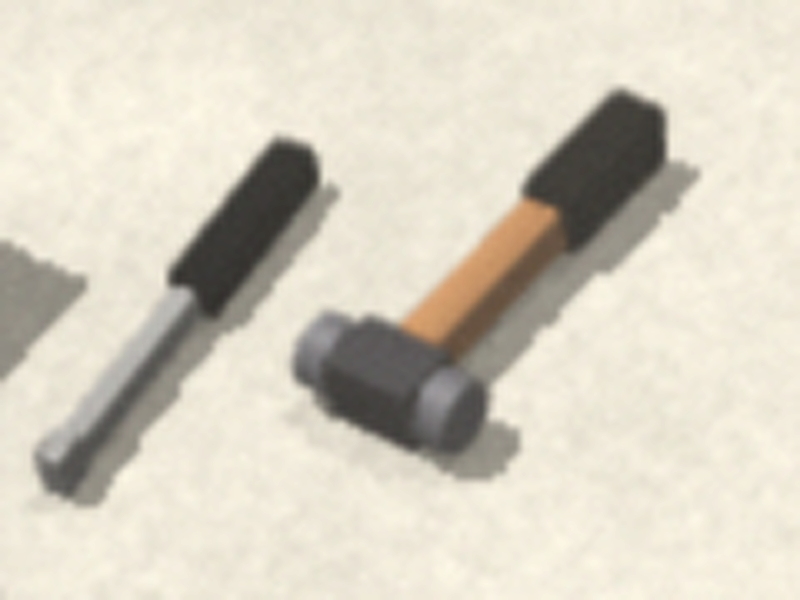

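View pics/b2.png

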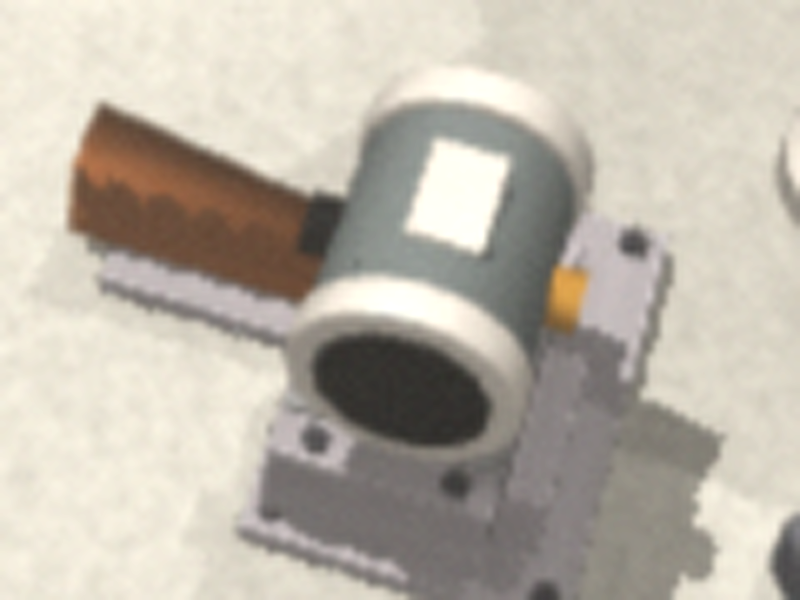

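View pics/b3.png

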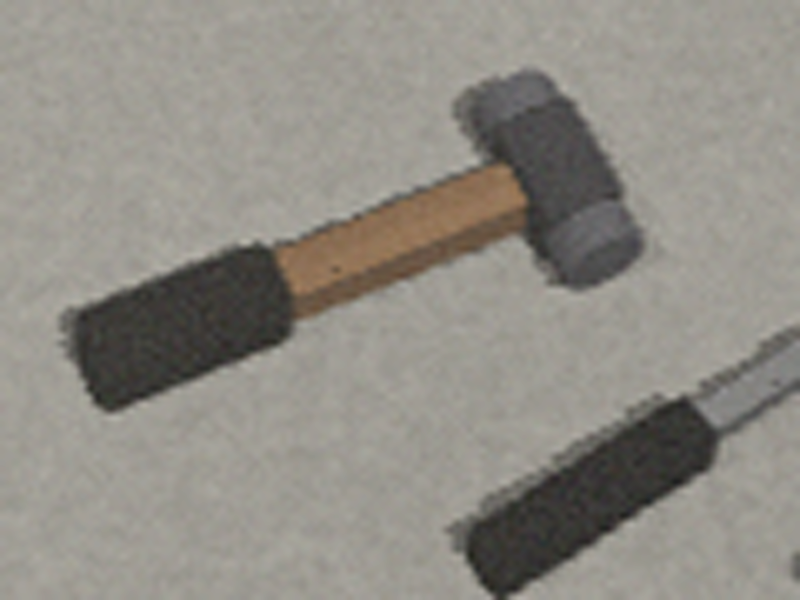

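View pics/b4.png

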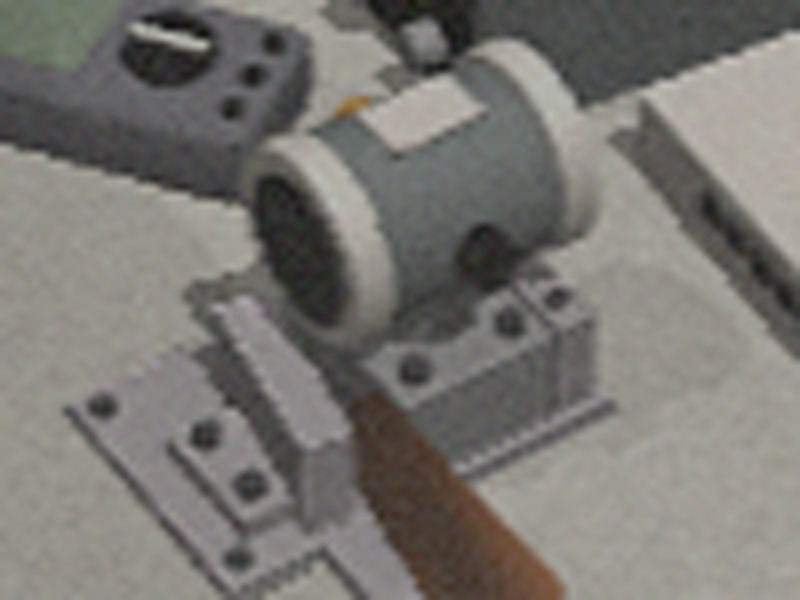

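```bash
cat > h.py <<'E'
from station import *
import numpy as np, cv2
from scipy.spatial.transform import Rotation as R
def ray(n,uv,pose=None):
    i=camera_info(n); K=np.array(i["intrinsics"])
    if n=="wrist":
        p,q=pose; T=np.eye(4); T[:3,:3]=R.from_quat(np.roll(q,-1)).as_matrix(); T[:3,3]=p
        T=T@np.array(i["tool_from_camera"])
    else: T=np.array(i["T"])
    d=np.array([(uv[0]-K[0,2])/K[0,0],-(uv[1]-K[1,2])/K[1,1],-1.])
    return T[:3,3],T[:3,:3]@(d/np.linalg.norm(d))
def tri(rs):
    A=np.zeros((3,3));b=np.zeros(3)
    for o,d in rs:
        P=np.eye(3)-np.outer(d,d);A+=P;b+=P@o
    x=np.linalg.solve(A,b)
    return x,[np.linalg.norm((np.eye(3)-np.outer(d,d))@(x-o)) for o,d in rs]
def atz(r,z): o,d=r; return o+d*(z-o[2])/d[2]
def proj(n,X,pose=None):
    i=camera_info(n); K=np.array(i["intrinsics"])
    if n=="wrist":
        p,q=pose; T=np.eye(4); T[:3,:3]=R.from_quat(np.roll(q,-1)).as_matrix(); T[:3,3]=p
        T=T@np.array(i["tool_from_camera"])
    else: T=np.array(i["T"])
    c=T[:3,:3].T@(np.array(X)-T[:3,3]); return np.array([K[0,0]*c[0]/-c[2]+K[0,2],K[1,1]*-c[1]/-c[2]+K[1,2]])
E
python3 - <<'E'
from h import *
np.set_printoptions(precision=4,suppress=True)
f=20/3
s=lambda x,y:ray("scene",(200+x/f-.5+.5/f,130+y/f-.5+.5/f)); d=lambda x,y:ray("side",(290+x/f-.5+.5/f,250+y/f-.5+.5/f))
P={}
for k,a,b in [("A",(527,203),(290,283)),("B",(567,237),(275,245)),("C",(402,330),(527,205)),("D",(450,352),(500,163))]:
    P[k],e=tri([s(*a),d(*b)]); print(k,P[k],e)
for nm,a in [("scene face",(462,415))]: print(atz(s(*a),.018))
print("side face",atz(d(605,258),.018))
im=cv2.imread("pics/a_side.png")[130:205,290:390]
cv2.imwrite("pics/c1.png",cv2.resize(im,None,fx=8,fy=8,interpolation=cv2.INTER_CUBIC))
E
```

```text
A [ 0.4287 -0.2652  0.0298] [np.float64(0.00105756120377205), np.float64(0.0010575612037720297)]
B [ 0.4333 -0.2439  0.0215] [np.float64(8.422126526208131e-05), np.float64(8.422126526211443e-05)]
C [ 0.5217 -0.2768  0.028 ] [np.float64(0.002218430424314575), np.float64(0.0022184304243145973)]
D [ 0.5226 -0.254   0.0254] [np.float64(0.0036267112614672722), np.float64(0.003626711261467245)]
[ 0.5434 -0.2322  0.018 ]
side face [ 0.5404 -0.3075  0.018 ]
```

View pics/c1.png

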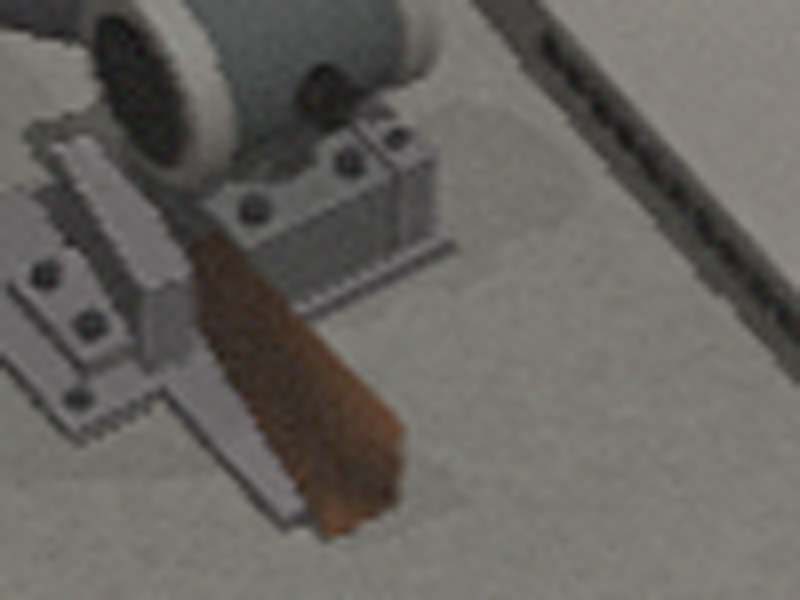

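```bash
python3 - <<'E'
from h import *
np.set_printoptions(precision=4,suppress=True)
f=20/3
s=lambda x,y:ray("scene",(330+x/f-.5+.5/f,210+y/f-.5+.5/f)); g=8; d=lambda x,y:ray("side",(290+x/g-.5+.5/g,130+y/g-.5+.5/g))
for a,b in [((75,162),(402,432)),((72,230),(398,503))]:
    print(tri([s(*a),d(*b)]))
# keeper/far stop in side; scene: plate corner far
print("butt top kpr z54",atz(s(100,105),.054), atz(d(335,455),.054))
print("keeper top front +x corner z58",atz(d(190,275),.058),"front -x",atz(d(145,290),.058),"back -x",atz(d(52,148),.058),"back+x",atz(d(90,135),.058))
print("block front top edge z55",atz(d(240,250),.055),atz(d(388,180),.055))
print("plate edge far z10", atz(d(455,245),.01),atz(d(300,310),.01), "tongue",atz(d(300,515),.01),atz(d(165,395),.01),atz(d(80,440),.01))
print(proj("scene",[.8,.05,.03]))
for q in [(0.5,-0.26),(0.75,0.05)]:
    print(inverse_kinematics([q[0]-0.07,q[1],0.25],[0,1,0,0]))
    print(inverse_kinematics([q[0]-0.07,q[1],0.25],[0,.7071,.7071,0]))
E
```

```text
(array([0.6112, 0.0209, 0.0528]), [np.float64(0.0017732530266425755), np.float64(0.0017732530266425617)])
(array([0.6124, 0.0223, 0.011 ]), [np.float64(0.001154898877254251), np.float64(0.0011548988772542006)])
butt top kpr z54 [0.5819 0.0196 0.054 ] [0.585  0.0205 0.054 ]
keeper top front +x corner z58 [0.5801 0.121  0.058 ] front -x [0.5618 0.1223 0.058 ] back -x [0.5657 0.206  0.058 ] back+x [0.5817 0.2053 0.058 ]
block front top edge z55 [0.604 0.126 0.055] [0.6714 0.1313 0.055 ]
plate edge far z10 [0.7002 0.1263 0.01  ] [0.6297 0.1251 0.01  ] tongue [0.5788 0.0344 0.01  ] [0.5632 0.1113 0.01  ] [0.5246 0.1066 0.01  ]
[316.3364 304.9049]
[-0.5675  0.2083  1.8707 -0.      1.0625 -0.5675]
[-0.5675  0.2083  1.8707 -0.      1.0625 -2.1383]
[ 0.0559  0.4806  1.4708 -0.      1.1902  0.0559]
[ 0.0559  0.4806  1.4708 -0.      1.1902 -1.5149]
```

The butt triangulates to about (0.597, 0.021), between z = 0.011 and 0.053, which agrees with the text. Next I'll take a wrist view over the fixture, then one over the mallet.

```bash
python3 - <<'E'
from h import *
np.set_printoptions(precision=4,suppress=True)
for p in [(185,117),(162,20),(280,88),(248,8)]: print(atz(ray("side",p),0.0))
q=[0,.70710678,.70710678,0]
for p in [[.69,.06,.30],[.575,-.26,.28]]: print(inverse_kinematics(p,q))
E
```

```text
[0.325  0.5818 0.    ]
[0.4422 1.2403 0.    ]
[0.6815 0.5701 0.    ]
[0.806  1.1569 0.    ]
[ 0.0696  0.4558  1.3948 -0.      1.291  -1.5012]
[-0.4435  0.3752  1.5635 -0.      1.203  -2.0143]
```

```bash
python3 - <<'E'
from h import *
np.set_printoptions(precision=4,suppress=True)
q=[0,.70710678,.70710678,0]
import json
for k,p in enumerate([[.69,.06,.30],[.575,-.26,.28]]):
    move_pose(p,q)
    P=(get_tcp_pos().tolist(),get_ee_rot().tolist()); im=read_camera("wrist"); cv2.imwrite(f"pics/w{k}.png",im[:,:,::-1])
    json.dump(P,open(f"w{k}.json","w")); print(P,get_time())
E
```

```text
([0.6897807407914327, 0.06090929315347031, 0.29987416184703236], [-0.00017628983106015306, 0.706789432600003, 0.707423964868625, -2.8572986935983557e-05]) 2.5667
([0.5756518851796965, -0.25912604361047564, 0.2801362595980991], [8.741550945589544e-05, 0.7067840363474849, 0.7074293324203501, 0.00024073675156074595]) 3.9
```

View pics/w0.png

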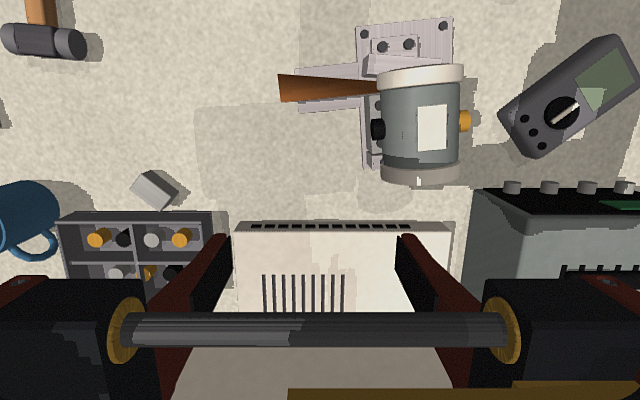

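View pics/w1.png

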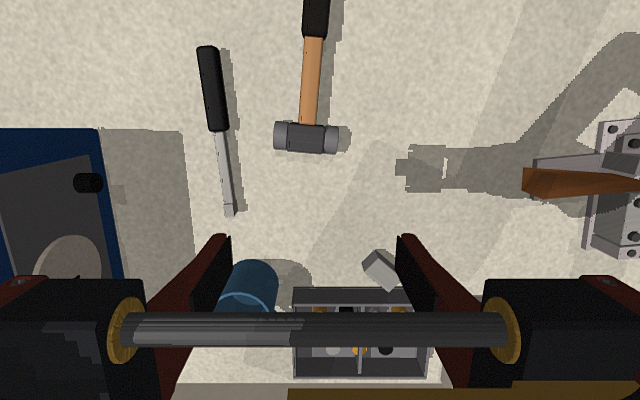

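In w0 the wedge butt is at about (280,88) and the plate corners are at (357,25), (453,17). In w1 the mallet head centre is at (306,137), the handle runs up to (318,0), and the driver is well to the left. I'll zoom in on both.

```bash
python3 - <<'E'
import cv2
def crop(n,x,y,w,h,o):
    im=cv2.imread(f"pics/{n}.png")[y:y+h,x:x+w]
    f=4; cv2.imwrite(f"pics/{o}.png",cv2.resize(im,None,fx=f,fy=f,interpolation=cv2.INTER_CUBIC))
crop("w0",275,10,200,150,"d0"); crop("w1",230,0,130,150,"d1")
E
```

```text
(no output)
```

View pics/d0.png

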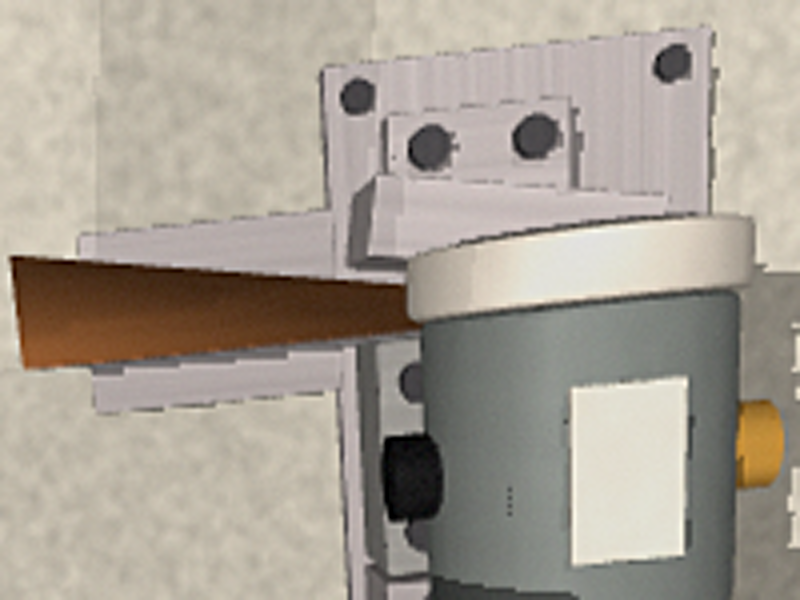

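View pics/d1.png

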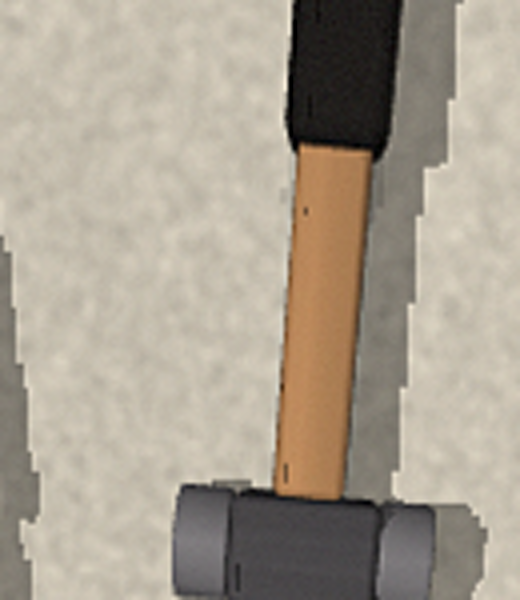

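```bash
python3 - <<'E'
from h import *
import json
np.set_printoptions(precision=4,suppress=True)
P0,P1=[json.load(open(f"w{k}.json")) for k in (0,1)]
w0=lambda x,y:ray("wrist",(275+x/4-.375,10+y/4-.375),P0)
w1=lambda x,y:ray("wrist",(230+x/4-.375,0+y/4-.375),P1)
a,b=atz(w0(323,67),.01),atz(w0(712,28),.01); print("plate back",a,b,np.linalg.norm(b-a)); y=(b-a)/np.linalg.norm(b-a); yaw=np.arctan2(-y[0],y[1]); print("yaw deg",np.degrees(yaw))
ex=np.array([np.cos(yaw),np.sin(yaw),0]);ey=np.array([-np.sin(yaw),np.cos(yaw),0])
O=a+.095*ex+.045*ey; print("fixture origin",O, (b+.095*ex-.075*ey))
for n,uv,z in [("butt k",(10,257),.054),("butt +x",(25,370),.054),("tongue end -x",(80,237),.01),("tongue +x",(98,412),.01),("wedge flat mid",(340,337),.054),("keeper front +x",(365,262),.058),("plate front side y=-45",(345,390),.01),("label",(570,560),.146)]:
    X=atz(w0(*uv),z); print(n,X,"fix",(X-O)@ex,(X-O)@ey)
s=lambda x,y:ray("scene",(330+x/(20/3)-.425,210+y/(20/3)-.425)); d=lambda x,y:ray("side",(290+x/8-.44,130+y/8-.44))
print("butt+x 3view",tri([s(75,162),d(402,432),w0(25,370)]))
print("butt k 3view",tri([s(100,105),w0(10,257)]))
print("handle")
A,B,C,D=[atz(w1(*u),.030) for u in [(300,145),(372,150),(275,495),(343,498)]]
print(A,B,C,D); m0=(A+B)/2;m1=(C+D)/2; v=m1-m0; print(m0,m1,np.linalg.norm(v),np.degrees(np.arctan2(v[1],v[0])))
L,Rr=atz(w1(174,540),.018),atz(w1(435,550),.018); print("faces",L,Rr,(L+Rr)/2,np.linalg.norm(L-Rr),np.degrees(np.arctan2(Rr[1]-L[1],Rr[0]-L[0]))-90)
f=20/3
ss=lambda x,y:ray("scene",(200+x/f-.425,130+y/f-.425)); dd=lambda x,y:ray("side",(290+x/f-.425,250+y/f-.425))
for k,aa,bb,c in [("A",(527,203),(290,283),(300,145)),("B",(567,237),(275,245),(372,150)),("C",(402,330),(527,205),(275,495)),("D",(450,352),(500,163),(343,498))]:
    print(k,tri([ss(*aa),dd(*bb),w1(*c)]))
E
```

```text
plate back [0.5226 0.1132 0.01  ] [0.5117 0.232  0.01  ] 0.1193050441091691
yaw deg 5.269638968347714
fixture origin [0.6131 0.1667 0.01  ] [0.6132 0.166  0.01  ]
butt k [0.5812 0.0195 0.054 ] fix -0.045292116376233496 -0.1437040061406766
butt +x [0.6125 0.023  0.054 ] fix -0.013756990724777178 -0.1430859105432476
tongue end -x [0.5717 0.0374 0.01  ] fix -0.05304547019919441 -0.12493072457399024
tongue +x [0.6258 0.0426 0.01  ] fix 0.0012407087961759523 -0.12475392826273522
wedge flat mid [0.6031 0.1158 0.054 ] fix -0.014622442420405843 -0.049786626136295
keeper front +x [0.5827 0.1216 0.058 ] fix -0.03440143946419548 -0.042141149870828086
plate front side y=-45 [0.6187 0.124  0.01  ] fix 0.0016269268825347667 -0.043053042469293486
label [0.6559 0.1604 0.146 ] fix 0.042022532393672304 -0.01023041720017978
butt+x 3view (array([0.6118, 0.0217, 0.0526]), [np.float64(0.0018945334911291756), np.float64(0.002008962758175381), np.float64(0.0013200672256464048)])
butt k 3view (array([0.5811, 0.0193, 0.0529]), [np.float64(4.351759963096224e-05), np.float64(4.35175996308836e-05)])
handle
[ 0.4
[... 192 characters left out ...]
ces [ 0.538  -0.3094  0.018 ] [ 0.541  -0.2269  0.018 ] [ 0.5395 -0.2682  0.018 ] 0.08262538160833216 -2.0862997347505683
A (array([ 0.4277, -0.2666,  0.03  ]), [np.float64(0.0015579226313223442), np.float64(0.001960214185666706), np.float64(0.0023116096380594066)])
B (array([ 0.4304, -0.2458,  0.0218]), [np.float64(0.002631118619173507), np.float64(0.0030128880496249682), np.float64(0.004595825387053458)])
C (array([ 0.5224, -0.2767,  0.0282]), [np.float64(0.0026577027519174737), np.float64(0.0018849835548810211), np.float64(0.0011032456267572742)])
D (array([ 0.5233, -0.2547,  0.0256]), [np.float64(0.004559760190952568), np.float64(0.002703754278146815), np.float64(0.0018702070575476728)])
```

```bash
cat >> h.py <<'E'
YAW=np.radians(5.27); O=np.array([.613,.1665,0]); EX=np.array([np.cos(YAW),np.sin(YAW),0]); EY=np.array([-np.sin(YAW),np.cos(YAW),0])
def quat(deg): a=np.radians(deg)/2; return [0,np.cos(a),np.sin(a),0]
def fx(x,y,z): return (O+x*EX+y*EY+np.array([0,0,z])).tolist()
def tofix(p): d=np.array(p)-O; return np.array([d@EX,d@EY,d[2]])
def st(s=""): print(s,"t%.2f"%get_time(),"tcp",np.round(get_tcp_pos(),4),"F",np.round(get_ft_force(),1),"M",np.round(get_ft_torque(),2),"w%.3f"%get_grip_width())
def snap(n,o):
    P=(get_tcp_pos(),get_ee_rot()); im=read_camera(n); cv2.imwrite(f"pics/{o}.png",im[:,:,::-1]); return P
E
python3 - <<'E'
from h import *
q=quat(85.5)
move_pose([.486,-.2637,.06],q); movel([.486,-.2637,.0045],v=.06); st("down")
command_gripper(0.0); st("grip")
movel([.486,-.2637,.075],v=.1); st("lift")
print(np.round(snap("wrist","e_w")[1],4)); snap("scene","e_s"); snap("side","e_d"); st()
for n,x,y in [("e_s",200,130),("e_d",290,230)]:
    im=cv2.imread(f"pics/{n}.png")[y:y+90,x:x+120]; cv2.imwrite(f"pics/{n}c.png",cv2.resize(im,None,fx=4,fy=4,interpolation=cv2.INTER_CUBIC))
a=np.hstack([cv2.imread("pics/e_sc.png")[:,:400],cv2.imread("pics/e_dc.png")[:,:400]]); cv2.imwrite("pics/e_both.png",a)
E
```

```text
down t5.92 tcp [ 0.4862 -0.2638  0.0048] F [0.3 0.2 0.2] M [0.01 0.03 0.03] w1.002
grip t6.94 tcp [ 0.486  -0.2638  0.0045] F [ 0.9 -0.4 -0. ] M [-0.   -0.03  0.1 ] w0.248
lift t7.80 tcp [ 0.4856 -0.2634  0.0746] F [ 0.4  0.9 -4.3] M [ 0.03  0.09 -0.03] w0.249
[-4.000e-04  7.344e-01  6.788e-01 -1.000e-04]
 t7.95 tcp [ 0.4855 -0.2634  0.0743] F [ 0.6 -0.8 -5.6] M [ 0.02  0.15 -0.  ] w0.246
```

View pics/e_w.png

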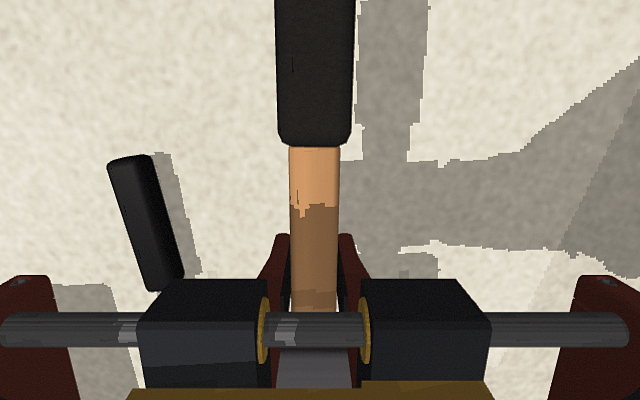

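View pics/e_both.png

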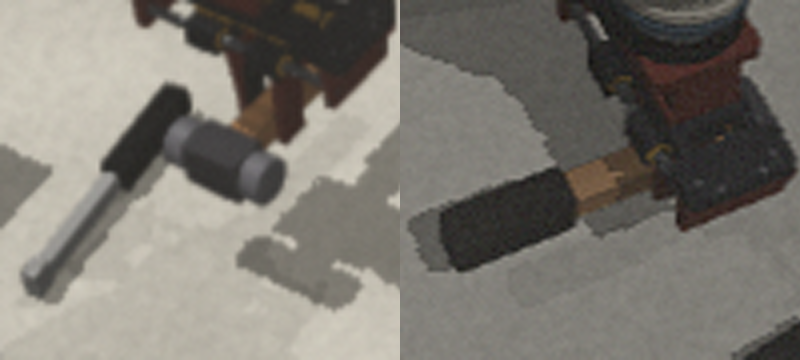

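The grasp is good: the mallet is level and straight in the jaws, with a load of about 4 N. Next I'll move to the start of the strike and make the first short blow.

```bash
python3 - <<'E'
from h import *
q=quat(95.27); GX=-.0295-.055; Z=.0195
print(inverse_kinematics(fx(GX,-.225,.09),q))
move_pose(fx(GX,-.225,.09),q); movel(fx(GX,-.225,Z),v=.12); st("start"); print(tofix(get_tcp_pos()))
P=snap("wrist","f_w"); snap("side","f_d"); snap("scene","f_s")
a=[]
for n,x,y in [("f_s",310,190),("f_d",270,110)]:
    im=cv2.imread(f"pics/{n}.png")[y:y+120,x:x+100]; a.append(cv2.resize(im,None,fx=4,fy=4,interpolation=cv2.INTER_CUBIC))
cv2.imwrite("pics/f_both.png",np.hstack(a))
E
```

```text
[-1.39799344e-01  5.09459654e-01  1.87027324e+00 -4.44089210e-16
  7.61859760e-01 -1.80257452e+00]
start t9.53 tcp [ 0.5498 -0.0658  0.0197] F [-0.4  0.3 -3.9] M [ 0.03  0.08 -0.  ] w0.251
[-0.08425937 -0.22550455  0.01972805]
```

View pics/f_both.png

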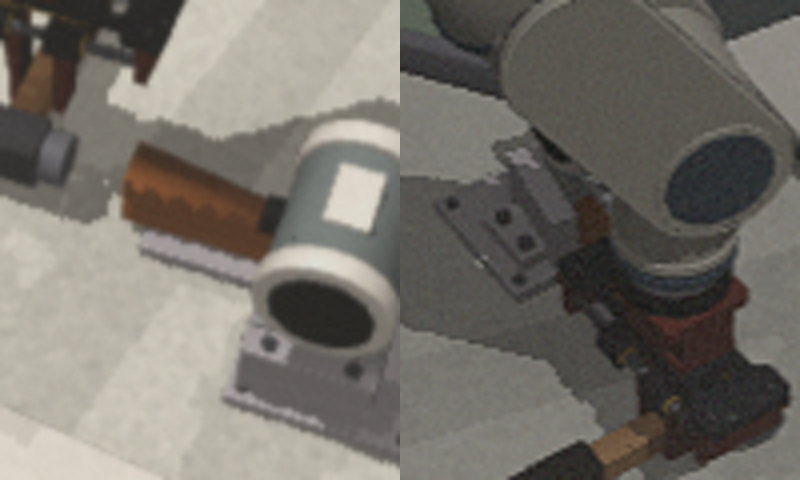

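View pics/f_w.png

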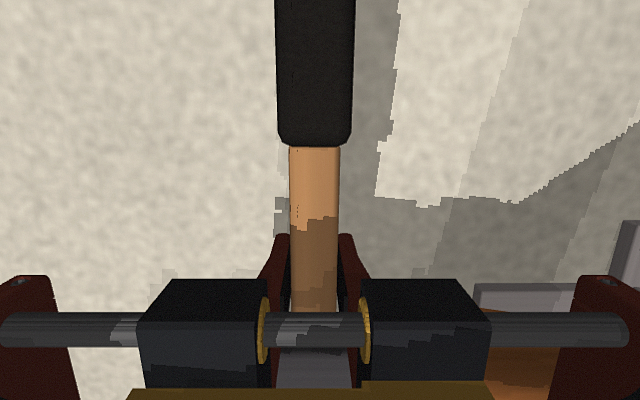

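```bash
python3 - <<'E'
from h import *
np.set_printoptions(precision=4,suppress=True)
p=tofix(get_tcp_pos())
F=fx(p[0]+.055,p[1]+.04,.033); print(proj("scene",F),"seen 325.5,228.7"); print(tofix(atz(ray("scene",(325.5,228.7)),.033)))
q=quat(95.27); GX=-.0295-.055; Z=.0195
st("a"); h=movel(fx(GX,-.143+.012-.04,Z),v=.10,until_force=20); st("blow1 %s"%h); print(tofix(get_tcp_pos())[:2])
movel(fx(GX,-.215,Z),v=.12); st("back")
P=snap("wrist","g_w"); snap("scene","g_s")
im=cv2.imread("pics/g_s.png")[200:290,320:440]; cv2.imwrite("pics/g_sc.png",cv2.resize(im,None,fx=20/3,fy=20/3,interpolation=cv2.INTER_CUBIC))
E
```

```text
[326.9731 230.1039] seen 325.5,228.7
[-0.0316 -0.1905  0.033 ]
a t9.68 tcp [ 0.5503 -0.0655  0.0204] F [ 0.2 -0.6 -3.6] M [ 0.05  0.04 -0.  ] w0.251
blow1 False t10.38 tcp [ 0.5447 -0.0114  0.0196] F [ 0.  -0.6 -4.9] M [0.03 0.06 0.02] w0.246
[-0.0844 -0.1709]
back t10.89 tcp [ 0.5485 -0.0559  0.0194] F [ 1.  -0.1 -4.8] M [-0.01  0.09  0.03] w0.246
```

View pics/g_sc.png

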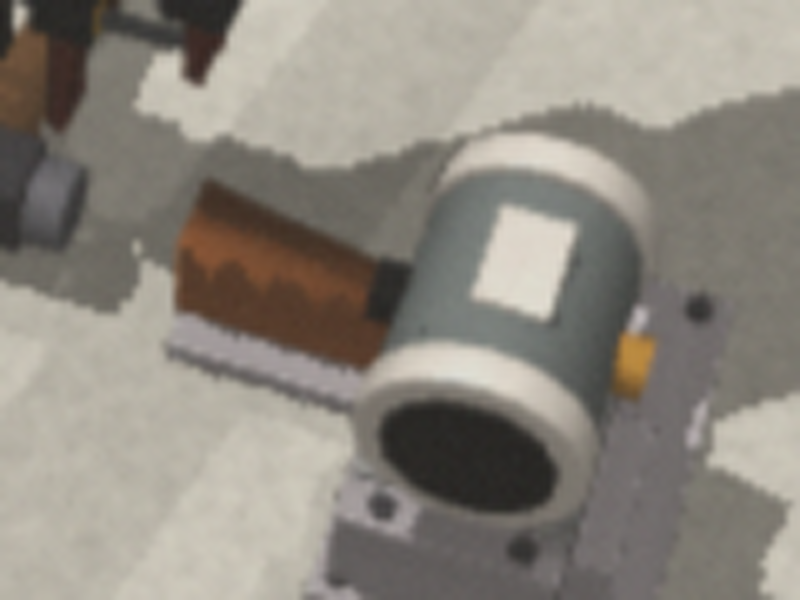

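The first blow drove the wedge about 15 mm, so the butt is now level with the tongue end. I'll carry on with separate blows until the force climbs.

```bash
python3 - <<'E'
from h import *
GX=-.0295-.055; Z=.0195
y=-.171
for k in range(4):
    y+=.016
    h=movel(fx(GX,y,Z),v=.10,until_force=22); p=tofix(get_tcp_pos()); st("blow %s y=%.4f x=%.4f"%(h,p[1],p[0]))
    movel(fx(GX,p[1]-.025,Z),v=.14)
    if h: break
P=snap("wrist","h_w"); snap("scene","h_s"); st("back")
im=cv2.imread("pics/h_s.png")[200:290,320:440]; cv2.imwrite("pics/h_sc.png",cv2.resize(im,None,fx=20/3,fy=20/3,interpolation=cv2.INTER_CUBIC))
E
```

```text
blow False y=-0.1549 x=-0.0844 t11.74 tcp [0.5432 0.0045 0.0195] F [ 0.1  0.3 -4.5] M [-0.    0.07 -0.05] w0.250
blow False y=-0.1385 x=-0.0845 t12.62 tcp [0.5415 0.0208 0.0195] F [-0.4 -0.3 -4.4] M [0.02 0.12 0.01] w0.246
blow False y=-0.1223 x=-0.0835 t13.51 tcp [0.541  0.0371 0.0198] F [ 2.2 -2.5 -4.1] M [-0.63 -0.21 -0.27] w0.245
blow True y=-0.1151 x=-0.0867 t14.20 tcp [0.5373 0.0439 0.0187] F [ 1.8 -8.1 -3.6] M [-1.25 -0.24 -0.42] w0.262
back t14.62 tcp [0.5414 0.02   0.0194] F [ 0.2  0.7 -4.4] M [ 0.01  0.08 -0.03] w0.248
```

View pics/h_sc.png

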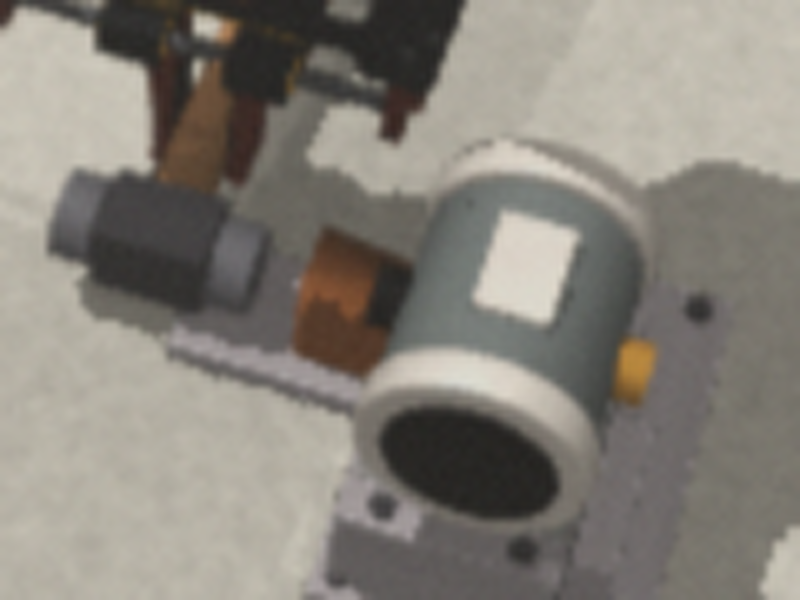

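View pics/h_w.png

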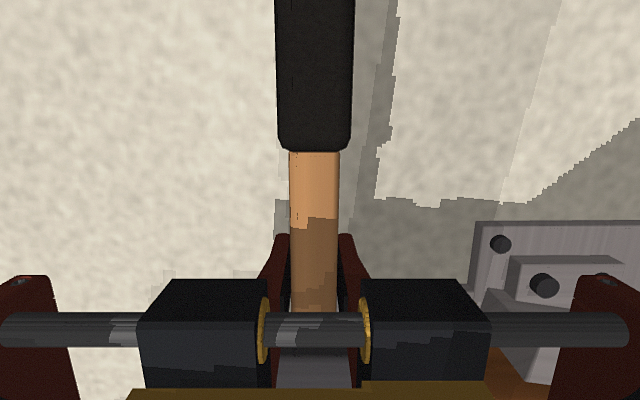

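The mallet is still straight in the grip. The last blow met resistance of at least 22 N at y = -0.115, so the next ones are firmer to see whether the wedge still advances.

```bash
python3 - <<'E'
from h import *
GX=-.0295-.055; Z=.0195
y=-.115
for k in range(3):
    h=movel(fx(GX,y+.016,Z),v=.10,until_force=27); p=tofix(get_tcp_pos()); st("blow %s y=%.4f x=%.4f"%(h,p[1],p[0]))
    movel(fx(GX,p[1]-.025,Z),v=.14)
    d=p[1]-y; y=p[1]
    if h and abs(d)<.0008: break
P=snap("wrist","i_w"); snap("scene","i_s"); st("back")
im=cv2.imread("pics/i_s.png")[200:290,320:440]; cv2.imwrite("pics/i_sc.png",cv2.resize(im,None,fx=20/3,fy=20/3,interpolation=cv2.INTER_CUBIC))
E
```

```text
blow True y=-0.1132 x=-0.0882 t14.96 tcp [0.5356 0.0457 0.0184] F [ -0.9 -10.   -2.9] M [-1.42 -0.04 -0.37] w0.270
blow True y=-0.1100 x=-0.0880 t15.63 tcp [0.5355 0.0489 0.0184] F [  2.6 -10.   -3.1] M [-1.32 -0.31 -0.47] w0.280
blow True y=-0.1084 x=-0.0884 t16.29 tcp [0.535  0.0505 0.0184] F [ 2.3 -7.9 -2.8] M [-1.29 -0.29 -0.47] w0.286
back t16.71 tcp [0.5406 0.0267 0.0193] F [-1.   0.1 -4.8] M [ 0.06  0.16 -0.  ] w0.246
```

View pics/i_sc.png

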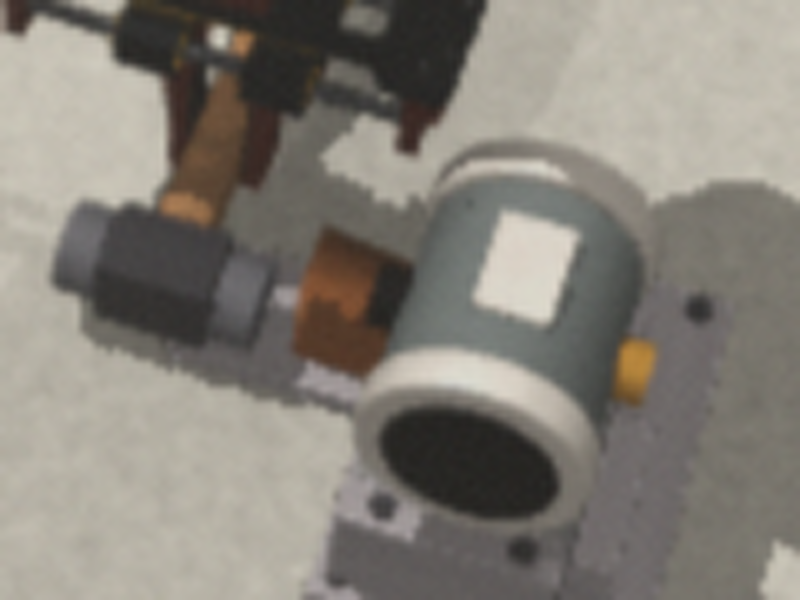

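View pics/i_w.png

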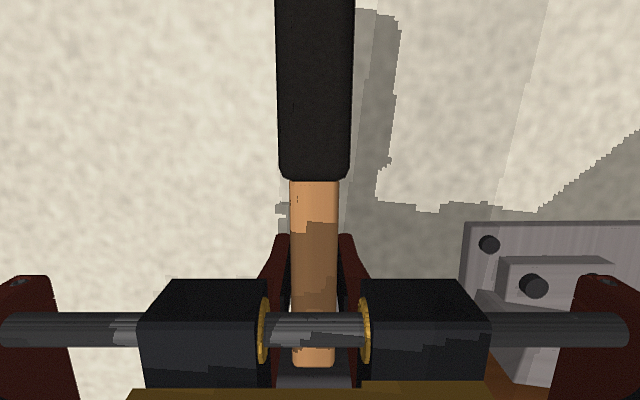

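The wedge looks the same in both pictures, so it appears tight. But the mallet has slid forward in the jaws: the rubber edge went from row 147 to row 181. I'll measure the slip and the wedge's position.

```bash
python3 - <<'E'
from h import *
np.set_printoptions(precision=4,suppress=True)
P=(get_tcp_pos(),get_ee_rot()); zt=P[0][2]-.0045+.030
a=atz(ray("wrist",(314,147),P),zt+.003); b=atz(ray("wrist",(314,181),P),zt+.003)
print("slip",np.linalg.norm(a-b), "rubber edge fix rel tcp",tofix(a)-tofix(P[0]),tofix(b)-tofix(P[0]))
f=20/3
s=lambda x,y:ray("scene",(320+x/f-.425,200+y/f-.425))
for n,u,z in [("face",(248,308),.033),("butt +x bottom",(297,335),.01),("butt top k",(325,230),.054),("butt top +x",(302,290),.054)]: print(n,tofix(atz(s(*u),z)))
h=cv2.imread("pics/h_s.png");i=cv2.imread("pics/i_s.png");g=cv2.imread("pics/g_s.png")
def ecc(A,B,x,y,w,hh):
    A=cv2.cvtColor(A,6)[y:y+hh,x:x+w];B=cv2.cvtColor(B,6)[y:y+hh,x:x+w]
    W=np.eye(2,3,dtype=np.float32); c,W=cv2.findTransformECC(A,B,W,cv2.MOTION_TRANSLATION,(3,200,1e-6)); return W[:,2],c
print("wedge h->i",ecc(h,i,362,232,16,24)); print("transm h->i",ecc(h,i,375,222,45,60),"g->i",ecc(g,i,375,222,45,60))
cv2.imwrite("pics/i_sd.png",cv2.resize(i[225:285,350:430],None,fx=10,fy=10,interpolation=cv2.INTER_CUBIC))
E
```

```text
slip 0.014065375585542638 rubber edge fix rel tcp [-0.0586  0.0014  0.0285] [-0.0445  0.0013  0.0285]
face [-0.0101 -0.098   0.033 ]
butt +x bottom [-0.0205 -0.0802  0.01  ]
butt top k [-0.04   -0.0788  0.054 ]
butt top +x [-0.0107 -0.0786  0.054 ]
wedge h->i (array([0.8604, 0.4542], dtype=float32), 0.6742478277234155)
transm h->i (array([0.0165, 0.0937], dtype=float32), 0.9848532682746589) g->i (array([0.2079, 0.9875], dtype=float32), 0.9390153741750602)
```

View pics/i_sd.png

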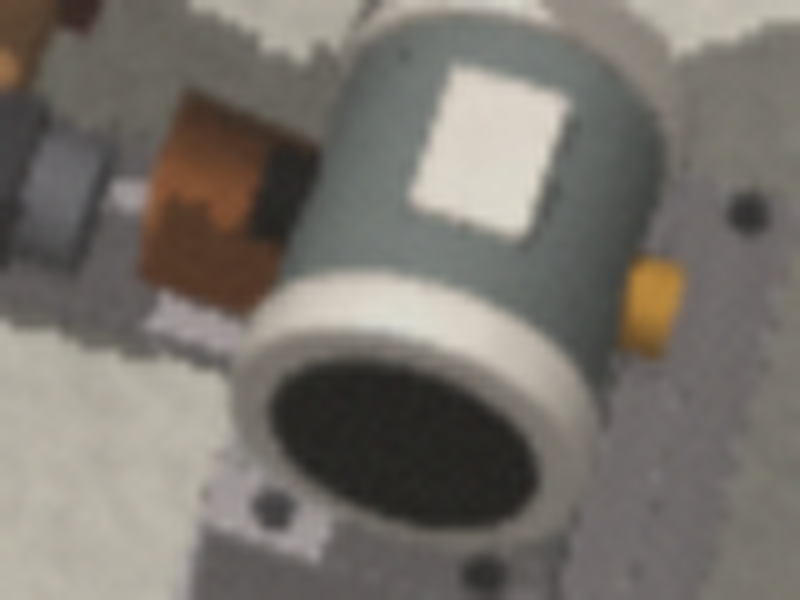

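The wedge butt is at y ≈ -0.079, the transmitter has moved about 2.4 mm, and the mallet has slipped 14 mm. With 17 s used, there's time to lay the mallet down behind the fixture and grip it again closer to the head before the proving blow.

```bash
python3 - <<'E'
from h import *
p=tofix(get_tcp_pos())
movel(fx(-.0845,-.24,.0195),v=.16); st("retreat")
h=movel(fx(-.0845,-.24,.0045),v=.05,until_force=6); st("down %s"%h)
command_gripper(.55); st("open")
P=snap("wrist","j_w"); np.save("j.npy",np.r_[P[0],P[1]]); snap("scene","j_s")
im=cv2.imread("pics/j_s.png")[180:270,290:410]; cv2.imwrite("pics/j_sc.png",cv2.resize(im,None,fx=20/3,fy=20/3,interpolation=cv2.INTER_CUBIC))
E
```

```text
retreat t17.52 tcp [ 0.5506 -0.0797  0.0194] F [-0.1  0.6 -4.2] M [ 0.02  0.1  -0.05] w0.251
down True t17.87 tcp [ 0.551  -0.0796  0.0045] F [ 1.  -0.1  4.2] M [ 0.25 -0.13 -0.  ] w0.248
open t18.48 tcp [ 0.55   -0.08    0.0043] F [-1.2  0.1 -0.2] M [ 0.08 -0.02  0.04] w0.549
```

View pics/j_w.png

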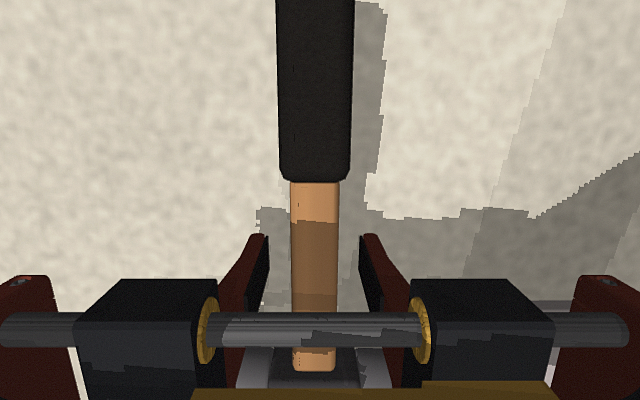

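View pics/j_sc.png

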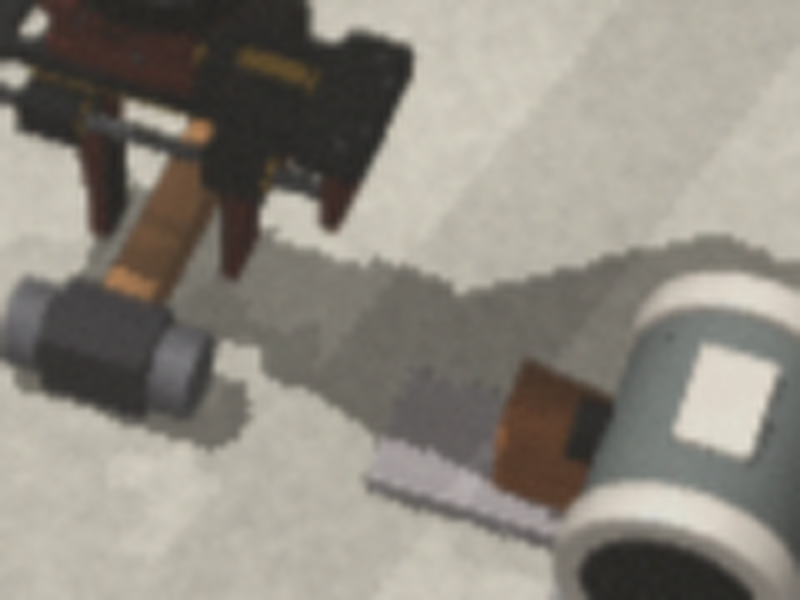

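```bash
python3 - <<'E'
from h import *
movel(fx(-.0845+.0215,-.2405,.0045),v=.06); command_gripper(0.0); st("grip")
GX=-.0265-.048; Z=.0195
movel(fx(-.063,-.2405,Z),v=.06); movel(fx(GX,-.150,Z),v=.14); st("ready"); print(tofix(get_tcp_pos()))
P=snap("wrist","k_w"); snap("scene","k_s")
im=cv2.imread("pics/k_s.png")[200:290,320:440]; cv2.imwrite("pics/k_sc.png",cv2.resize(im,None,fx=20/3,fy=20/3,interpolation=cv2.INTER_CUBIC))
E
```

```text
grip t19.62 tcp [ 0.5722 -0.0787  0.0045] F [-1.8  1.6  0.9] M [ 0.32  0.13 -0.09] w0.251
ready t20.82 tcp [0.5529 0.0101 0.0195] F [-0.2  0.7 -4.8] M [ 0.09 -0.    0.01] w0.244
[-0.07425695 -0.15024521  0.01950457]
```

View pics/k_w.png

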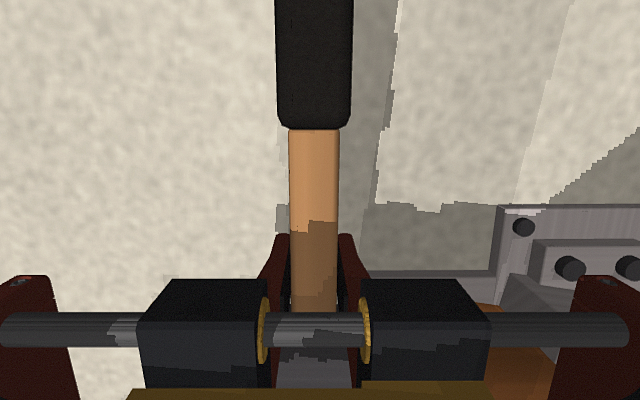

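View pics/k_sc.png

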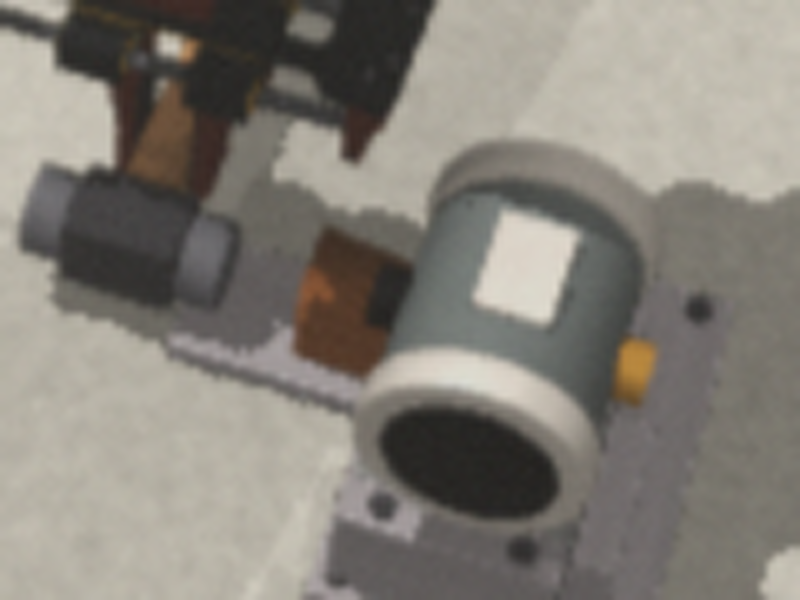

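```bash
python3 - <<'E'
from h import *
GX=-.0265-.048; Z=.0195
for k in range(2):
    h=movel(fx(GX,-.100,Z),v=.10,until_force=25); p=tofix(get_tcp_pos()); st("blow %s y=%.4f x=%.4f"%(h,p[1],p[0]))
    movel(fx(GX,-.150,Z),v=.14)
P=snap("wrist","l_w"); snap("scene","l_s")
im=cv2.imread("pics/l_s.png")[200:290,320:440]; cv2.imwrite("pics/l_sc.png",cv2.resize(im,None,fx=20/3,fy=20/3,interpolation=cv2.INTER_CUBIC))
a=cv2.imread("pics/k_s.png");b=cv2.imread("pics/l_s.png")
def ecc(A,B,x,y,w,hh):
    A=cv2.cvtColor(A,6)[y:y+hh,x:x+w];B=cv2.cvtColor(B,6)[y:y+hh,x:x+w]
    W=np.eye(2,3,dtype=np.float32); c,W=cv2.findTransformECC(A,B,W,cv2.MOTION_TRANSLATION,(3,200,1e-6)); return W[:,2],c
print("wedge",ecc(a,b,362,234,15,24)); print("transm",ecc(a,b,375,222,45,60))
d=cv2.absdiff(a,b)[200:290,320:440]; cv2.imwrite("pics/l_diff.png",cv2.resize(cv2.convertScaleAbs(d,alpha=3),None,fx=20/3,fy=20/3,interpolation=cv2.INTER_NEAREST))
E
```

```text
blow True y=-0.1157 x=-0.0782 t21.33 tcp [0.5458 0.0441 0.0184] F [-0.4 -7.7 -3.8] M [-1.22  0.1  -0.21] w0.266
blow True y=-0.1157 x=-0.0772 t22.12 tcp [0.5467 0.0442 0.0186] F [ 1.6 -6.  -3.1] M [-0.8  -0.19 -0.19] w0.263
wedge (array([-0.04871516, -0.00854606], dtype=float32), 0.9982006312935336)
transm (array([-0.00235898,  0.05678137], dtype=float32), 0.9986282996596334)
```

View pics/l_diff.png

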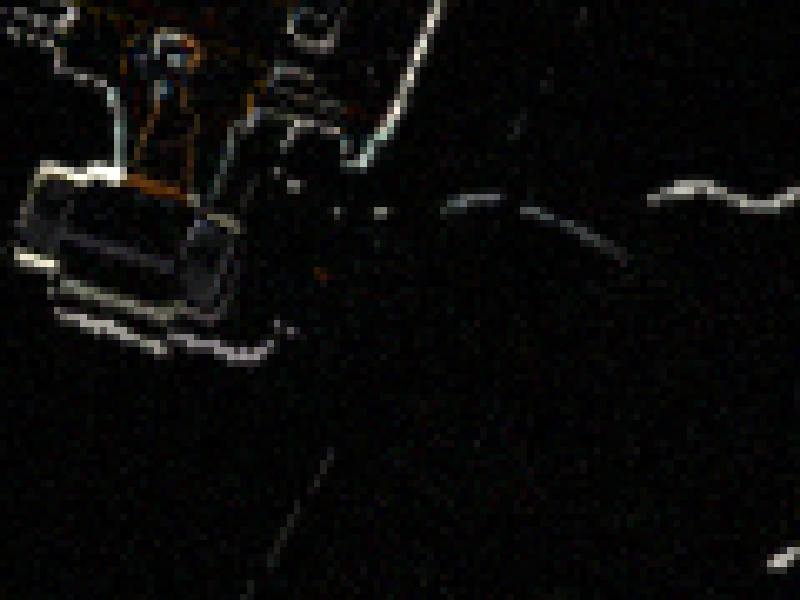

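View pics/l_w.png

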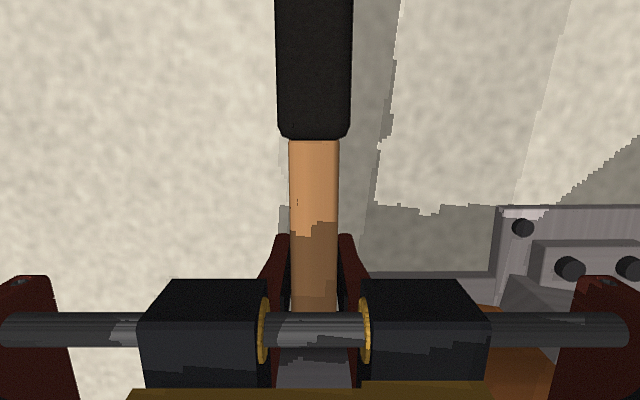

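Two blows at 25 N stopped at the same depth (y = -0.1157), and neither the wedge nor the transmitter moved by even 0.1 px. I'll give one slower, firmer blow so the push truly reaches the top of the 20–30 N range. Then I'll draw back and strike the proving blow.

```bash
python3 - <<'E'
from h import *
GX=-.0265-.052; Z=.0195
movel(fx(GX,-.135,Z),v=.14)
h=movel(fx(GX,-.100,Z),v=.05,until_force=29); p=tofix(get_tcp_pos()); st("firm %s y=%.4f x=%.4f"%(h,p[1],p[0]))
movel(fx(GX,-.155,Z),v=.14); st("back")
P=snap("scene","m_s")
h=movel(fx(GX,-.100,Z),v=.10,until_force=25); p=tofix(get_tcp_pos()); st("prove %s y=%.4f x=%.4f"%(h,p[1],p[0]))
movel(fx(GX,-.160,Z),v=.14); st("back")
snap("wrist","n_w"); snap("scene","n_s")
def ecc(A,B,x,y,w,hh):
    A=cv2.cvtColor(A,6)[y:y+hh,x:x+w];B=cv2.cvtColor(B,6)[y:y+hh,x:x+w]
    W=np.eye(2,3,dtype=np.float32); c,W=cv2.findTransformECC(A,B,W,cv2.MOTION_TRANSLATION,(3,200,1e-6)); return W[:,2],c
l,m,n=[cv2.imread(f"pics/{k}_s.png") for k in "lmn"]
for nm,a,b in [("l-m",l,m),("m-n",m,n)]:
    print(nm,ecc(a,b,362,234,15,24),ecc(a,b,375,222,45,60))
cv2.imwrite("pics/n_sc.png",cv2.resize(n[200:290,320:440],None,fx=20/3,fy=20/3,interpolation=cv2.INTER_CUBIC))
E
```

```text
firm True y=-0.1172 x=-0.0816 t23.34 tcp [0.5425 0.0423 0.0187] F [ 1.6 -8.5 -2.5] M [-1.4  -0.16 -0.27] w0.253
back t23.77 tcp [0.549  0.0051 0.0195] F [-0.2  0.4 -4.5] M [0.08 0.05 0.04] w0.251
prove True y=-0.1153 x=-0.0812 t24.26 tcp [0.5427 0.0442 0.0187] F [ 1.5 -9.3 -3.6] M [-1.37 -0.27 -0.3 ] w0.263
back t24.72 tcp [5.493e-01 5.000e-04 1.940e-02] F [-0.4  0.2 -4.9] M [-0.01  0.07  0.  ] w0.249
l-m (array([0.23021477, 0.00616367], dtype=float32), 0.9870250004414742) (array([ 0.00950191, -0.05985403], dtype=float32), 0.998306897132795)
m-n (array([-0.03379405, -0.04246359], dtype=float32), 0.9941473514578342) (array([0.02777936, 0.04707043], dtype=float32), 0.9990080587077691)
```

View pics/n_sc.png

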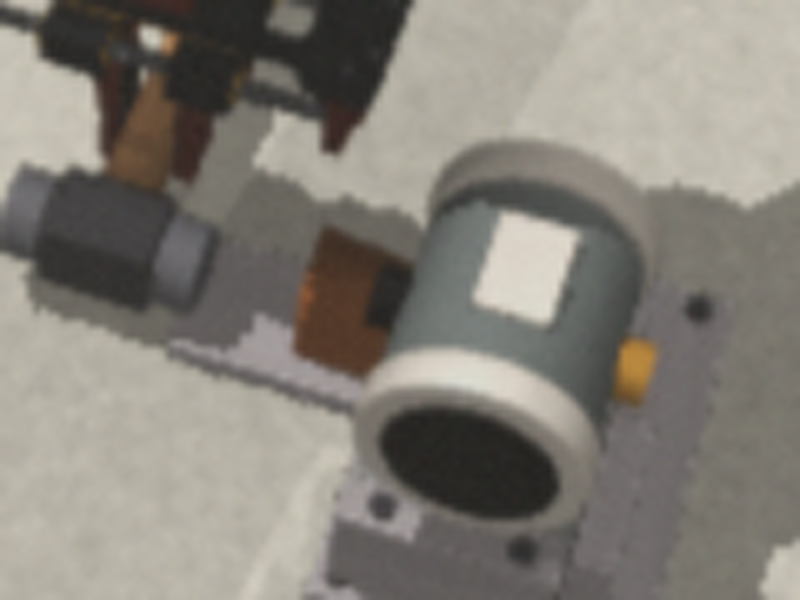

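View pics/n_w.png

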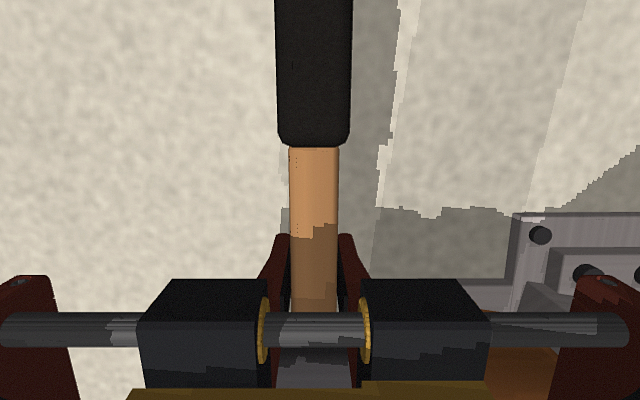

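The proving blow moved nothing: the shift was under 0.05 px (about 0.1 mm). Now I'll lay the mallet back near its original spot.

```bash
python3 - <<'E'
from h import *
GX=-.0265-.052
movel(fx(GX,-.24,.04),v=.18)
move_pose([.486,-.255,.05],quat(85.5)); h=movel([.486,-.255,.0042],v=.05,until_force=5); st("down %s"%h)
wait(.2); command_gripper(.7); st("open"); movel([.486,-.255,.16],v=.15)
move_pose([.38,-.10,.28],quat(85.5)); st("up")
for n in ["scene","side"]: snap(n,"z_"+n)
a=cv2.imread("pics/z_side.png"); cv2.imwrite("pics/z_sidec.png",cv2.resize(a[100:220,260:420],None,fx=5,fy=5,interpolation=cv2.INTER_CUBIC))
E
```

```text
down True t27.08 tcp [ 0.4859 -0.2549  0.0046] F [ 0.3 -0.6  5. ] M [0.06 0.12 0.01] w0.251
open t28.06 tcp [ 0.4848 -0.2542  0.0036] F [0.7 0.6 0.9] M [ 0.02 -0.02  0.05] w0.701
up t30.14 tcp [ 0.3805 -0.1004  0.2796] F [ 0.2  1.3 -0.1] M [-0.01  0.01 -0.04] w0.698
```

View pics/z_scene.png

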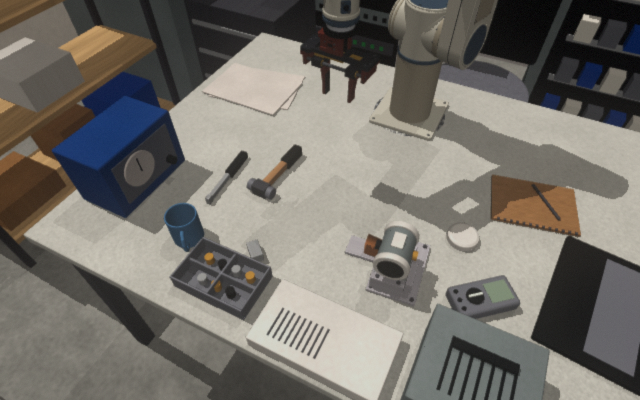

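View pics/z_sidec.png

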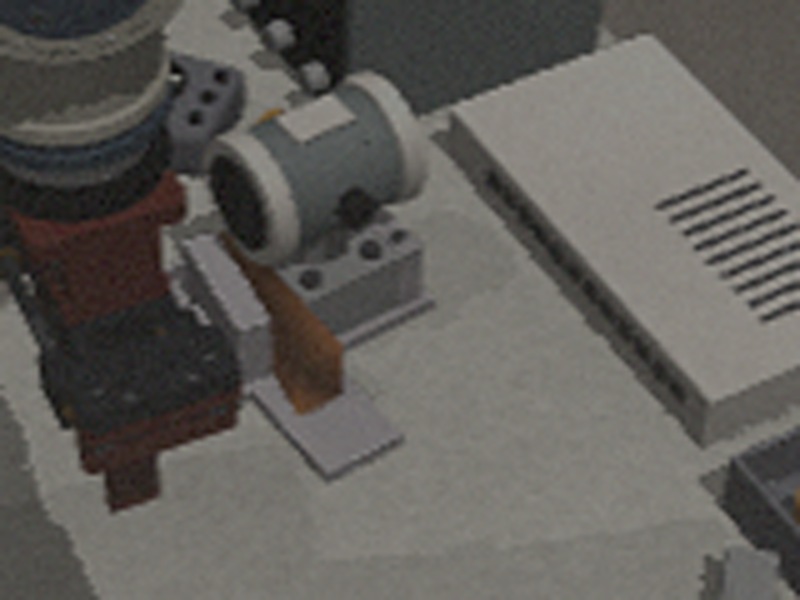

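View pics/z_side.png

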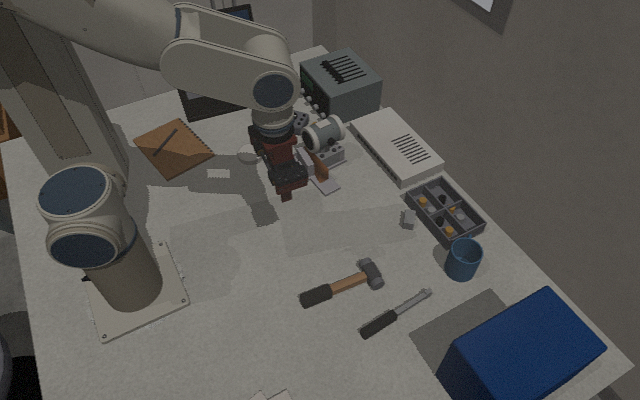

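The final pictures show the mallet lying flat and well clear of the fixture. The driver and cap haven't moved, the transmitter is upright, and the earlier dark gap at the far stop has closed. I'm handing in the job.

```bash
python3 -c "
from h import *
job_done(); st('done')"
```

```text
the job is handed in; nothing more can be done
the job is handed in; nothing more can be done
```

The wedge is driven tight, the transmitter sits upright against the far stop, and the mallet is back on the desk. I handed the job in at about 30 s of the 48 s allowed; no verdict was reported.

- **Driving the wedge:** I gripped the mallet by its handle and gave about ten separate blows plus the proving one. The wedge moved about 64 mm along the fixture, and its thick end still stands about 37 mm out from the keeper.
- **Tightness:** Two blows cut off at 25 N stopped at the same depth. A slower blow cut off at 29 N followed, then I drew back and struck the proving blow at 25 N. The proving blow moved the wedge and the transmitter less than about 0.1 mm in the scene camera.
- **Final pictures:** The gap at the far stop has closed. The mallet lies flat near where it started, and the screwdriver and spare cap look untouched.

Some things went less cleanly or remain less certain:
- **Slip:** During the first hard blows the mallet slid about 14 mm in the jaws. I laid it on the desk behind the fixture, gripped it again nearer the head and carried on. It slid about 7 mm more during the later tight blows.
- **Force:** The 25–29 N figures are the cut-off settings. The wrist read only 6–10 N once the arm had stopped, so I did not measure the peak push on the wedge directly.
- **Camera check:** Between the 25 N blows and the 29 N blow, the camera comparison showed a 0.23 px shift of the wedge, about 0.5 mm. The blow depths and the transmitter showed no such movement, so I put it down to changing shadows.

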